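# Hold the stencil frame open at the chosen pointer

## Robot

A 7-joint arm with a two-finger parallel gripper is mounted at the origin on the work surface. World frame = base frame: x ahead of the robot, y to its left, z up, the work surface at z = 0. Lengths are in m, angles in rad, forces in N, time in s.
With the tool pointing down it reaches from about 0.4 to 0.85 m from the base axis. Payload 4.5 kg.
Tool frame: the origin (TCP) lies at the very end of the fingers, on their centre line; the grasp point (between the pads) lies 19 mm behind it (r.grip_depth is the z of the grasp point in the tool frame, in m); z points along the fingers, y is the line along which they close (so a half turn about z gives the same grasp; the last joint's range is limited). The gripper opens to 88 mm and grips with 3 to 60 N. Pads are 18 mm wide; open, the fingers measure 123 mm over their backs; the gripper's body (75 mm by 187 mm) begins 45 mm behind the grasp point.
Start: joints at [-1.283, 0.689, -0.195, 1.565, 0.157, 0.902, -0.215], TCP at [0.157, 0.605, 0.239] pointing down, gripper open.
Joint ranges: [-3.01, 3.01], [-0.46, 2.08], [-1.47, 1.51], [0.13, 2.56], [-1, 4.14], [0.04, 2.09], [-2.66, 2.66]. Speed limits (rad/s): [2.57, 2.57, 3.14, 3.14, 3.14, 3.14, 3.14].

## Interface

Orientations are given as a unit quaternion [x, y, z, w].
In Python, from plant import r gives the robot as it stands.
- The arm moves only by the tool pendant, called after "Request:" in YAML: its name, and indented under it one key for each argument. Schema: {"type":"object","properties":{"increments":{"type":"object","properties":{"ticks":{"type":"array","items":{"type":"array","items":{"type":"number"},"minItems":7,"maxItems":7},"minItems":1,"maxItems":10}},"additionalProperties":false,"required":["ticks"]},"squeeze":{"type":"number"},"only":{"type":"string"},"quiet":{"type":"boolean"},"lines":{"type":"string"}},"required":["increments"],"additionalProperties":false}. increments is an object whose key "ticks" holds a list of rows, 1 to 10 of them, each of 7 numbers: the opening from 0.0 (shut) to 1.0 (fully open), then dx, dy, dz in m, then a rotation vector rx, ry, rz in rad; each row is the pose to reach, as a shift and turn from the pose commanded when the call began, along the tool's axes at that moment; what a row does not reach only later rows make up. A row lasts 1/10 s, in which the tool goes at most 0.05 m and 0.15 rad, less where a joint would pass 70% of its speed; a pose out of reach is approached as far as the arm can. The fingers move at their own pace and stop on an object; squeeze is the grip in N (left out, the last holds). Time passes only in rows, so rows that do not move let the fingers close. The tool returns the time, the measured TCP pose, the force, the opening and the grip force at its end. only (a regular expression) keeps the lines of the reply that match it, lines (a string "A,B") keeps lines A to B, and quiet returns only ok. Input that does not fit is refused with a message, and nothing moves.
- r.get_state(): the state, without advancing time (a new reading comes with each control period).
- r.snapshot(name): name is "scene" or "side" or "wrist"; returns the picture (384x512x3 uint8, red, green, blue); there is no depth.
- r.camera_params(name): a dict with "fx", "fy", "cx", "cy" (pixels), "rvec" (rotation vector, rad) and "tvec" (3), from world to camera coordinates, as OpenCV has them. Camera axes: x right, y down, z forward; pixel columns grow to the right and rows downward; lengths in m; the calibration is good to about 2 mm. A picture is of the moment at which its call begins: read the wrist's pose just before it. camera_params takes no time and is no camera call; for the wrist camera it gives the pose at the moment of the call.
- r.finish_job(): hands the job in; it is judged then, once.
The state is a dict: "clock": time; "q": joint angles; "qd": joint speeds; "joint_torque": joint torques, N m; "tool_pos": TCP position; "eef_rot": TCP orientation; "contact_force": force on the tool from outside, world axes, zero at the start; "moment": the same for the moment, N m; "opening": opening from 0.0 (shut) to 1.0 (fully open); "finger_force": force on a finger pad.
Only numpy, scipy, OpenCV 4.12 (cv2) and the standard library are available. Lean on these libraries where they do the work, as an engineer would, in place of code of your own. Each camera call takes 0.05 s, during which the arm holds its last target. There are 200 camera calls.

## Task

The print under the hinged stencil frame is to be inspected: the grey pebble lies on either the green or the orange coaster, and that colour names the pointer that counts. Swing the frame up (a red ball knob on its front edge serves as handle) until it is in line with the pointer of that colour (seen from the side), and keep it still there: the program finishes while the gripper is still holding the frame up, as it would fall shut if let go. Do not move the pointers and leave all the other things on the table alone.

Things in the scene. Friction and masses are not known exactly. Their poses are not given: they have to be found in the camera images.
- stand: Wooden stand, fixed, 230 (its x) by 260 mm (its y), top 40 mm high; origin under its middle at table height. x points from the knob side to the hinge side, y along the hinge towards the brass arc (radius 200 mm about the hinge, 8 mm bar, 146 mm along y, up to 240 mm high, on a 30 mm high rail). Place and yaw (up to 0.3 rad) vary.
- hinge (a point): Middle of the hinge axis, 100 mm along the stand's x from its origin and 50 mm above the table. The hinge axis is parallel to the stand's y.
- flap (a joint): Angle of the stencil frame about the hinge: 0 = lying shut on the stand (level), grows as the knob side swings up, 1.4 at its stop. The hinge turns freely; the frame falls shut whenever it is let go.
- stencil: The hinged frame: light wood rails 20 mm wide and 16 mm thick around a blue plastic grid, 190 mm from hinge to front edge and 220 mm wide, 0.35 to 0.7 kg. Origin on the hinge axis; its x axis lies in the frame's plane and points from the knob to the hinge, y along the hinge.
- knob (a point): Centre of the red ball knob, 32 mm wide, 235 mm from the hinge axis in the frame's plane, on a steel neck 12 mm thick, 30 mm long, on the front edge, nearest the robot. Shut, it is 50 mm above the bare table. Pinched from above with the fingers on its sides along the stand's y, it turns in the fingers as the frame swings, so the gripper may keep pointing down. Axes as stencil.
- green_pointer (a joint): Angle of the green pointer, measured just like flap (the frame is in line with it when both are equal); 0.40 to 0.62, and it stays where it is.
- orange_pointer (a joint): Angle of the orange pointer, measured like flap; 0.82 to 1.05, and it stays where it is.
- green_ball (a point): Centre of the green ball (22 mm) at the tip of the green pointer, a thin bar that turns about the hinge axis beside the brass arc; the ball is 215 mm from the hinge axis and 156 mm along the stand's y. Its x axis points from the ball to the hinge axis.
- orange_ball (a point): Centre of the orange ball (22 mm) at the tip of the orange pointer; the same as the green one.
- green_coaster: Green round coaster, 90 mm across, 8 mm high, fixed; origin under its middle. It and the orange coaster lie on the robot's right and change places from start to start.
- orange_coaster: Orange round coaster, the same size, fixed; origin under its middle.
- pebble: Flat grey pebble, 48 mm across, 19 mm high, lying on one of the two coasters (its centre within 15 mm of the coaster's): that coaster's colour names the pointer to use. Origin under its middle.
- cup: White cup, 68 mm across and 60 mm high, standing on the other coaster; means nothing, leave alone.
- bowl: Dark blue-green bowl, 120 mm across, 60 mm high, on the robot's left; leave alone.
- tumbler: Drinking glass, 68 mm across, 90 mm high, on the robot's left; leave alone.
- jar: Amber jar with a white cap, 70 mm across, 90 mm high, far left; leave alone.
- stamp: Copper printing stamp with a round wooden handle, 70 by 70 mm, 64 mm high, far right; leave alone.
- wax_pen: Wax pen with dark wooden handle and copper head, 180 mm long, lying at the left; leave alone.

How it is judged:
By the outcome, as a careful person would: the job done as asked, in the order asked, and still so for the second after the job is handed in, while the arm keeps its last pose, push and grip.
It also fails if it takes over 32 s, if anything falls off the work surface, if the arm or the gripper's body presses on something with over 40 N, if the wrist force passes 120 N, or if a joint passes its speed limit or range.

## Working session

There is one attempt and no reset: what is moved stays moved. The work goes in short steps, Python scripts to look and compute and a tool call to move; the robot and the scene stay as the last step left them, time stands still between calls to the robot, and variables do not carry over. Pictures are saved under pics/ and viewed, at most 10 in all, crops included, and the job is handed in when it is done.

```bash
ls; mkdir -p pics
```

Run:
```python
from plant import r
import cv2,numpy as np
for n in("scene","side"):
    cv2.imwrite(f"pics/{n}0.png",r.snapshot(n)[:,:,::-1]); c=r.camera_params(n)
    R=cv2.Rodrigues(np.array(c["rvec"]))[0]; print(n,c,-R.T@np.array(c["tvec"]))
s=r.get_state();print(s["clock"],s["tool_pos"],s["eef_rot"],s["opening"],r.grip_depth)
```

```text
pics
plant.py
scene {'fx': 488.17430403443564, 'fy': 488.17430403443564, 'cx': 249.9595253611209, 'cy': 187.19413392195605, 'rvec': array([ 1.12749192,  2.225234  , -1.07767934]), 'tvec': array([ 0.27678706, -0.19525929,  2.04025753])} [1.58543988 0.76541133 1.08531743]
side {'fx': 390.6790716035096, 'fy': 390.6790716035096, 'cx': 260.0331370605514, 'cy': 189.57486734939175, 'rvec': array([ 2.12299102, -0.43052612,  0.25208868]), 'tvec': array([-0.48041015,  0.17021402,  0.97604658])} [ 0.1455038  -0.84740401  0.68787262]
0.1 [0.15679644 0.60444005 0.23802097] [ 1.26523532e-01  9.91963280e-01 -8.01571763e-04 -6.25999867e-05] 0.998589239021299 -0.0187
```

View pics/scene0.png

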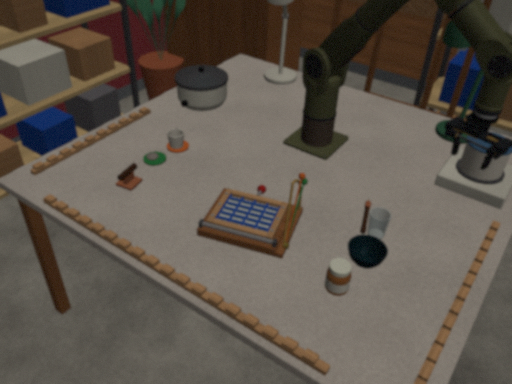

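View pics/side0.png

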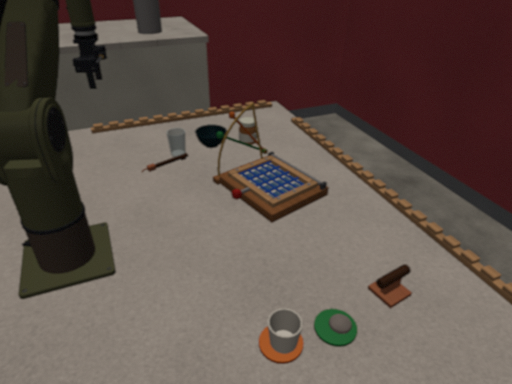

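The pebble lies on the green coaster (side view at 340,323) and the cup is on the orange one, so the green pointer counts. The knob is at about (261,189) in scene and (237,193) in side. The green ball is at (220,135) in side, and the two balls are near (303,179) in scene.

Create h.py:
```python
from plant import r
import cv2,numpy as np
from scipy.optimize import least_squares
def cam(n): c=r.camera_params(n); return (np.array(c["rvec"]),np.array(c["tvec"]),np.array([[c["fx"],0,c["cx"]],[0,c["fy"],c["cy"]],[0,0,1.]]))
def proj(c,P): return cv2.projectPoints(np.atleast_2d(np.array(P,float)),*c,None)[0].reshape(-1,2)
def tri(cs,uv):
    Ps=[c[2]@np.c_[cv2.Rodrigues(c[0])[0],c[1]] for c in cs]
    X=cv2.triangulatePoints(*Ps,*[np.array(u,float).reshape(2,1) for u in uv]);return (X[:3]/X[3]).ravel()
def blobs(im,h0,h1,box,smin=120,vmin=40):
    x0,y0,x1,y1=box; h=cv2.cvtColor(np.ascontiguousarray(im[y0:y1,x0:x1]),cv2.COLOR_RGB2HSV)
    m=((h[...,1]>=smin)&(h[...,2]>=vmin)&((h[...,0]>=h0)&(h[...,0]<=h1) if h0<=h1 else (h[...,1]>=smin)&(h[...,2]>=vmin)&((h[...,0]>=h0)|(h[...,0]<=h1)))
    n,l,s,c=cv2.connectedComponentsWithStats(m.astype(np.uint8))
    return [(c[i]+[x0,y0],s[i][2:]) for i in range(1,n) if s[i][4]>8]
```

Run:
```python
from h import *
sc=cv2.imread("pics/scene0.png");si=cv2.imread("pics/side0.png")
for n,im,b in(("scene",sc,(190,165,320,255)),("side",si,(205,95,335,220))):
    rgb=im[:,:,::-1]
    for nm,h in(("red",(172,4)),("orange",(4,14)),("green",(45,85))):
        print(n,nm,[(np.round(c,1).tolist(),s.tolist()) for c,s in blobs(rgb,*h,b,150,60)])
a=cv2.resize(sc[165:255,195:320],None,fx=4.5,fy=4.5,interpolation=cv2.INTER_CUBIC)
b=cv2.resize(si[100:220,205:335],None,fx=4.5,fy=4.5,interpolation=cv2.INTER_CUBIC)
o=np.zeros((600,590,3),np.uint8)
cv2.imwrite("pics/c1.png",a);cv2.imwrite("pics/c2.png",b)
```

```text
Traceback (most recent call last):
  File "h.py", line 11
    m=((h[...,1]>=smin)&(h[...,2]>=vmin)&((h[...,0]>=h0)&(h[...,0]<=h1) if h0<=h1 else (h[...,1]>=smin)&(h[...,2]>=vmin)&((h[...,0]>=h0)|(h[...,0]<=h1)))
      ^
SyntaxError: '(' was never closed
```

Run:
```python
L=open('h.py').read().split('\n')
i=[k for k,l in enumerate(L) if l.startswith('    m=')][0]
L[i]="    H,S,V=cv2.split(h); hue=(H>=h0)&(H<=h1) if h0<=h1 else (H>=h0)|(H<=h1); m=hue&(S>=smin)&(V>=vmin)"
open('h.py','w').write('\n'.join(L))
```

Run:
```python
from h import *
sc=cv2.imread("pics/scene0.png");si=cv2.imread("pics/side0.png")
for n,im,b in(("scene",sc,(190,165,320,255)),("side",si,(205,95,335,220))):
    rgb=im[:,:,::-1]
    for nm,h in(("red",(172,4)),("orange",(4,14)),("green",(45,85))):
        print(n,nm,[(np.round(c,1).tolist(),s.tolist()) for c,s in blobs(rgb,*h,b,150,60)])
cv2.imwrite("pics/c1.png",cv2.resize(sc[165:255,195:320],None,fx=4.5,fy=4.5,interpolation=cv2.INTER_CUBIC))
cv2.imwrite("pics/c2.png",cv2.resize(si[100:220,205:335],None,fx=4.5,fy=4.5,interpolation=cv2.INTER_CUBIC))
```

```text
scene red [([261.6, 188.2], [6, 6, 26])]
scene orange [([301.6, 175.9], [5, 6, 20]), ([289.5, 222.2], [9, 36, 89]), ([297.2, 215.2], [6, 12, 21]), ([254.0, 238.1], [88, 42, 533])]
scene green []
side red [([216.5, 99.7], [15, 10, 59]), ([223.2, 97.5], [6, 5, 10]), ([247.3, 97.8], [21, 9, 71]), ([300.8, 99.7], [76, 14, 597]), ([231.3, 102.0], [5, 7, 10]), ([236.1, 192.8], [10, 9, 62])]
side orange [([231.5, 113.9], [6, 7, 30]), ([247.7, 131.2], [18, 19, 94]), ([228.8, 181.0], [30, 18, 188]), ([280.9, 201.1], [79, 30, 580])]
side green [([219.3, 132.8], [4, 3, 10])]
```

View pics/c1.png

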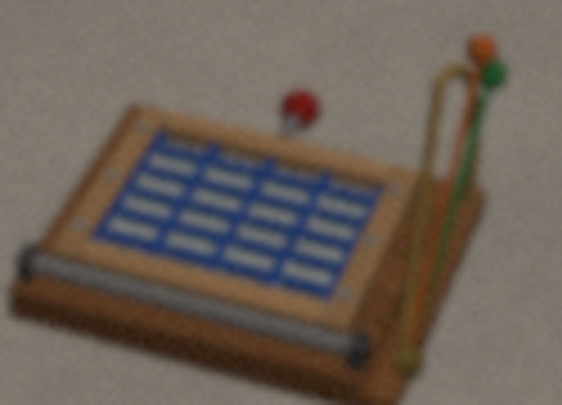

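View pics/c2.png

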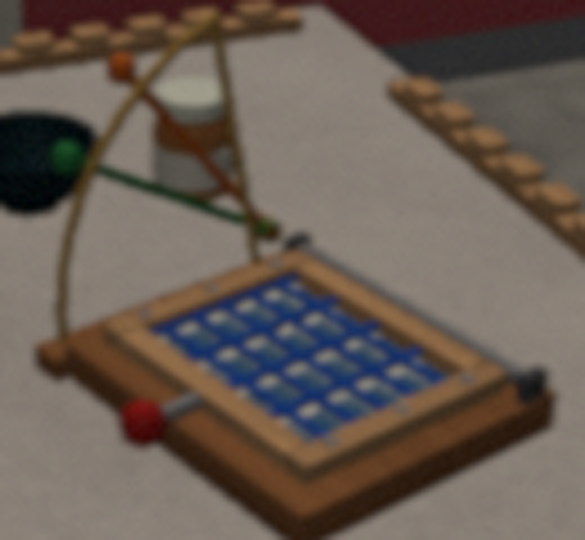

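Both crops show the knob, the balls and the pointers clearly. Now I'll triangulate them and fit the model.

Create fit.py:
```python
from h import *
cs=[cam("scene"),cam("side")]
obs=dict(knob=[(261.6,188.3),(236.6,192.7)],green=[(303.9,181.1),(219.5,134)],orange=[(301.7,175.6),(231.4,114.1)])
def model(p):
    x,y,w,g,o=p; c,s=np.cos(w),np.sin(w); X=np.array([c,s,0]);Y=np.array([-s,c,0]);Z=np.array([0,0,1.])
    H=np.array([x,y,.05])+.1*X
    pt=lambda L,b,a:H-L*np.cos(a)*X+L*np.sin(a)*Z+b*Y
    return dict(knob=pt(.235,0,0),green=pt(.215,.156,g),orange=pt(.215,.156,o),hinge=H)
if __name__=="__main__":
    for k,v in obs.items(): print(k,tri(cs,v).round(4))
    def res(p):
        m=model(p);return np.concatenate([(proj(c,m[k])[0]-obs[k][i]) for k in obs for i,c in enumerate(cs)])
    f=least_squares(res,[.65,.0,0,.5,.9]);print(f.x.round(4),f.fun.round(1))
    for k,v in model(f.x).items(): print(k,v.round(4))
```

```bash
python3 fit.py
```

```text
knob [0.4653 0.0404 0.053 ]
green [0.4742 0.2045 0.165 ]
orange [0.519  0.2175 0.2184]
[0.595  0.0773 0.2775 0.5653 0.897 ] [-0.1  0.7 -0.2  0.8  0.4 -0.2  0.1  0.1  0.2  0.1  0.3  0.2]
knob [0.4652 0.0403 0.05  ]
green [0.4738 0.205  0.1652]
orange [0.5194 0.2179 0.218 ]
hinge [0.6912 0.1047 0.05  ]
```
Good. Green ≈ 0.565. Refine with wrist camera possibly, later comparing directly.

The fit agrees with the text: knob height 53 mm against the expected 50, and residuals under 1 px. The green angle is about 0.565. Next is a move to above the knob, passing over the arc.

Create to.py:
```python
import sys
from h import *
from scipy.spatial.transform import Rotation as Ro
def show(P,yaw):
    s=r.get_state();R=Ro.from_quat(s["eef_rot"]);
    T=Ro.from_matrix(np.array([[-np.cos(yaw),-np.sin(yaw),0],[-np.sin(yaw),np.cos(yaw),0],[0,0,-1.]]))
    print(s["clock"],"d",R.inv().apply(np.array(P)-s["tool_pos"]).round(4),"rot",(R.inv()*T).as_rotvec().round(4),"F",np.round(s["contact_force"],1))
if __name__=="__main__": a=list(map(float,sys.argv[1:])); show(a[:3],a[3])
```

Request:
pendant:
  increments: {"ticks": [[1, -0.44, -0.47, -0.05, 0, 0, -0.53], [1, -0.44, -0.47, -0.05, 0, 0, -0.53], [1, -0.44, -0.47, -0.05, 0, 0, -0.53], [1, -0.44, -0.47, -0.05, 0, 0, -0.53], [1, -0.44, -0.47, -0.05, 0, 0, -0.53], [1, -0.44, -0.47, -0.05, 0, 0, -0.53], [1, -0.44, -0.47, -0.05, 0, 0, -0.53], [1, -0.44, -0.47, -0.05, 0, 0, -0.53], [1, -0.44, -0.47, -0.05, 0, 0, -0.53], [1, -0.44, -0.47, -0.05, 0, 0, -0.53]]}
  squeeze: 30

```text
clock: 1.1
tool_pos: [0.3958, 0.1652, 0.2775]
eef_rot: [-0.138, 0.99, -0.0, -0.0]
contact_force: [0.9, 0.4, 0.2]
opening: 0.998
finger_force: 0.0
```

```bash
python3 to.py 0.465 0.040 0.29 0.2775
```

```text
1.1 d [-0.0324 -0.1393 -0.0125] rot [ 0.     -0.0001 -0.0012] F [0.9 0.4 0.2]
```

Request:
pendant:
  increments: {"ticks": [[1, -0.03, -0.14, -0.01, 0, 0, 0], [1, -0.03, -0.14, -0.01, 0, 0, 0], [1, -0.03, -0.14, -0.01, 0, 0, 0], [1, -0.03, -0.14, -0.01, 0, 0, 0], [1, -0.03, -0.14, -0.01, 0, 0, 0]]}

```text
clock: 1.6
tool_pos: [0.4623, 0.0399, 0.2871]
eef_rot: [-0.136, 0.991, 0.0, -0.0]
contact_force: [-0.5, -0.1, -0.7]
opening: 1.004
finger_force: 0.0
```

Run:
```python
from h import *
p=r.camera_params("wrist");cv2.imwrite("pics/w1.png",r.snapshot("wrist")[:,:,::-1]);np.save("w1.npy",p,allow_pickle=True)
from fit import model
c=cam("wrist");R=cv2.Rodrigues(c[0])[0];print(-R.T@c[1],R[2])
for k,v in model([.595,.0773,.2775,.5653,.897]).items(): print(k,proj(c,v))
```

```bash
python3 to.py 0.465 0.040 0.031 0.2775
```

```text
[0.38188817 0.01769881 0.43272024] [ 0.31007234  0.08850523 -0.94658437]
knob [[254.43261456 154.88743134]]
green [[413.40068434 234.30487582]]
orange [[434.27560523 311.97456753]]
hinge [[254.64788513 305.54270635]]
1.65 d [-0.0029 -0.0023  0.2561] rot [ 0.0009 -0.0007 -0.001 ] F [-0.5  0.1  0.3]
```

View pics/w1.png

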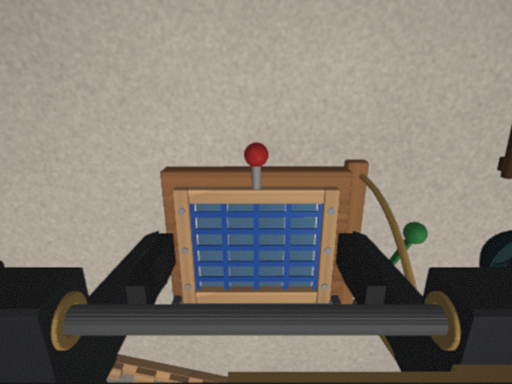

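The wrist view shows the red knob at (256,155) and the green ball at (415,233), both within 2 px of the prediction. I'll refine the fit with this view, then descend.

Run:
```python
from h import *
from fit import *
im=cv2.imread("pics/w1.png")[:,:,::-1]
p=np.load("w1.npy",allow_pickle=True).item(); cw=(p["rvec"],p["tvec"],np.array([[p["fx"],0,p["cx"]],[0,p["fy"],p["cy"]],[0,0,1.]]))
k=blobs(im,172,4,(235,135,280,180),150,60);g=blobs(im,45,85,(385,210,440,290),120,40)
print(k,g,p["fx"])
def bc(im,h0,h1,b):
    h=cv2.cvtColor(np.ascontiguousarray(im),cv2.COLOR_RGB2HSV)
wk=k[0][0]; wg=np.array([415.3,233.0])
cs.append(cw);obs["knob"].append(wk);obs["green"].append(wg)
print(tri([cs[1],cw],[obs["knob"][1],wk]),tri([cs[1],cw],[obs["green"][1],wg]),tri([cs[0],cw],[obs["green"][0],wg]))
def res(p):
    m=model(p);return np.concatenate([(proj(cs[i],m[k])[0]-u)*cs[i][2][0,0]**-1*1000*d for k in obs for i,(u,d) in enumerate(zip(obs[k],(2.0,1.0,.4)))])
f=least_squares(res,[.6,.08,.28,.56,.9]);print(f.x.round(4),f.fun.round(1))
for k,v in model(f.x).items(): print(k,v.round(4))
```

```text
[(array([255.87192118, 154.42118227]), array([ 23,  23, 406], dtype=int32))] [(array([414.36010363, 233.45336788]), array([ 23,  25, 386], dtype=int32)), (array([394.66101695, 258.01694915]), array([ 8, 13, 59], dtype=int32))] 304.42757577793446
[0.465068   0.04004013 0.05272898] [0.4731111  0.20407866 0.16588658] [0.47388023 0.2042621  0.16440584]
[0.5944 0.0765 0.2736 0.5634 0.8973] [-0.3  2.3 -1.1  2.3 -0.3 -0.3  1.3 -0.7  0.   0.6 -0.5  0.4  0.2  0.2
  0.8  0.6]
knob [0.4644 0.04   0.05  ]
green [0.4735 0.2046 0.1648]
orange [0.5194 0.2175 0.2181]
hinge [0.6907 0.1036 0.05  ]
```

Request:
pendant:
  increments: {"ticks": [[0.8, -0.002, -0.002, 0.05, 0, 0, 0], [0.8, -0.002, -0.002, 0.1, 0, 0, 0], [0.8, -0.002, -0.002, 0.15, 0, 0, 0], [0.8, -0.002, -0.002, 0.2, 0, 0, 0], [0.8, -0.002, -0.002, 0.23, 0, 0, 0], [0.8, -0.002, -0.002, 0.256, 0, 0, 0], [0.8, -0.002, -0.002, 0.256, 0, 0, 0]]}

```text
clock: 2.35
tool_pos: [0.4625, 0.0416, 0.0289]
eef_rot: [-0.14, 0.99, 0.0, -0.003]
contact_force: [-0.6, -1.0, 0.2]
opening: 0.8
finger_force: 0.0
```

```bash
python3 to.py 0.4645 0.040 0.031 0.2736
python3 -c "
from h import *
cv2.imwrite('pics/w2.png',r.snapshot('wrist')[:,:,::-1])"
```

```text
2.35 d [-0.0014 -0.0021 -0.0021] rot [ 0.0014 -0.0055  0.0073] F [-0.6 -1.   0.2]
```

View pics/w2.png

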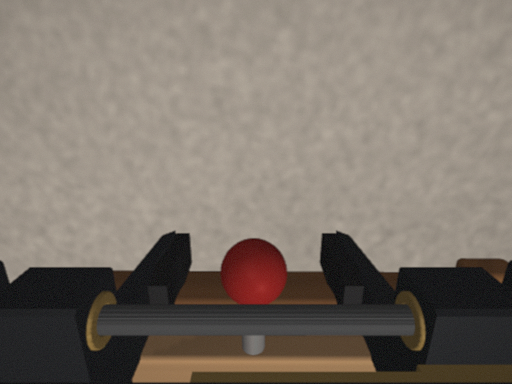

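The ball at (254,272) sits centred between the fingers. I'll check that the grasp point projects onto it.

Run:
```python
from h import *
from scipy.spatial.transform import Rotation as Ro
s=r.get_state();R=Ro.from_quat(s["eef_rot"]);c=cam("wrist")
for d in([0,0,0],[.005,0,0],[0,0,.005]): print(proj(c,np.array(s["tool_pos"])+R.apply(np.array([0,0,r.grip_depth])+d)))
print(blobs(cv2.imread("pics/w2.png")[:,:,::-1],172,4,(200,220,310,306),150,60))
```

```text
[[256.83585641 266.11659887]]
[[256.85864826 257.08063121]]
[[256.79439725 260.42066547]]
[(array([253.34349593, 272.50261324]), array([  67,   66, 3444], dtype=int32))]
```

Request:
pendant:
  increments: {"ticks": [[0.8, -0.002, -0.002, -0.002, 0, 0, 0], [0, -0.002, -0.002, -0.002, 0, 0, 0], [0, -0.002, -0.002, -0.002, 0, 0, 0], [0, -0.002, -0.002, -0.002, 0, 0, 0], [0, -0.002, -0.002, -0.002, 0, 0, 0], [0, -0.002, -0.002, -0.002, 0, 0, 0], [0, -0.002, -0.002, -0.002, 0, 0, 0], [0, -0.002, -0.002, -0.002, 0, 0, 0]]}
  squeeze: 30

```text
clock: 3.2
tool_pos: [0.4666, 0.0417, 0.0336]
eef_rot: [-0.14, 0.99, 0.003, 0.0]
contact_force: [-2.5, 7.1, 5.5]
opening: 0.342
finger_force: 30.0
```

Run:
```python
import numpy as np
for a in(.1,.2,.3,.4,.5,.563): print(a,"dx %.4f dz %.4f"%(-.235*(1-np.cos(a)),-.235*np.sin(a)))
```

```text
0.1 dx -0.0012 dz -0.0235
0.2 dx -0.0047 dz -0.0467
0.3 dx -0.0105 dz -0.0694
0.4 dx -0.0186 dz -0.0915
0.5 dx -0.0288 dz -0.1127
0.563 dx -0.0363 dz -0.1254
```

Gripped at 30 N with 30 mm opening, which matches the knob. Now I'll lift along the arc.

Request:
pendant:
  increments: {"ticks": [[0, -0.001, 0, -0.012, 0, 0, 0], [0, -0.001, 0, -0.0235, 0, 0, 0], [0, -0.003, 0, -0.035, 0, 0, 0], [0, -0.005, 0, -0.047, 0, 0, 0], [0, -0.0075, 0, -0.058, 0, 0, 0], [0, -0.0105, 0, -0.069, 0, 0, 0], [0, -0.0145, 0, -0.081, 0, 0, 0], [0, -0.0185, 0, -0.0915, 0, 0, 0], [0, -0.0235, 0, -0.102, 0, 0, 0], [0, -0.029, 0, -0.113, 0, 0, 0]]}

```text
clock: 4.2
tool_pos: [0.4942, 0.0495, 0.1466]
eef_rot: [-0.139, 0.99, 0.002, -0.0]
contact_force: [-1.4, 7.1, -3.7]
opening: 0.343
finger_force: 30.0
```

Request:
pendant:
  increments: {"ticks": [[0, -0.004, 0, -0.006, 0, 0, 0], [0, -0.007, 0, -0.012, 0, 0, 0], [0, -0.007, 0, -0.012, 0, 0, 0], [0, -0.007, 0, -0.012, 0, 0, 0]]}

```text
clock: 4.6
tool_pos: [0.5009, 0.0514, 0.1583]
eef_rot: [-0.139, 0.99, 0.002, -0.0]
contact_force: [-2.7, 7.3, -2.9]
opening: 0.337
finger_force: 30.0
```

Run:
```python
from h import *
for n in("scene","side","wrist"): cv2.imwrite(f"pics/{n}3.png",r.snapshot(n)[:,:,::-1])
sc=cv2.imread("pics/scene3.png");si=cv2.imread("pics/side3.png");w=cv2.imread("pics/wrist3.png")
f=lambda i,k:cv2.resize(i,None,fx=k,fy=k,interpolation=cv2.INTER_CUBIC)
o=np.zeros((600,800,3),np.uint8)
a=f(sc[155:255,230:320],4);b=f(si[90:190,205:305],4)
o[:a.shape[0],:a.shape[1]]=a;o[:b.shape[0],400:400+b.shape[1]]=b
o[408:600,0:256]=f(w,.5)
cv2.imwrite("pics/c3.png",o)
cv2.imwrite("pics/c3w.png",w)
```

```text
(no output)
```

View pics/c3.png

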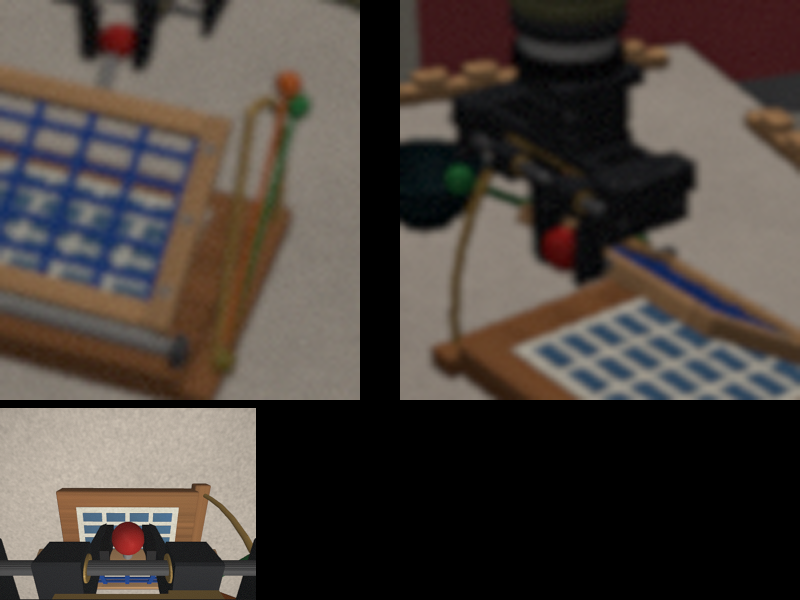

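The frame is up, held by the knob (side crop at (560,247), between the fingers). Next I'll measure the flap angle and compare it with the green pointer, using averaged readings and images.

Create meas.py:
```python
from fit import *
from scipy.spatial.transform import Rotation as Ro
G=[];A={"scene":0,"side":0,"wrist":0};N=8
for n in A:
    for i in range(N):
        s=r.get_state();G.append(np.r_[s["tool_pos"],Ro.from_quat(s["eef_rot"]).as_matrix()[:,2]]);A[n]=A[n]+r.snapshot(n).astype(float)/N
m=np.mean(G,0);g=m[:3]+m[3:]*r.grip_depth
print("clock",r.get_state()["clock"],"tcp",m[:3].round(4),np.std(G,0)[:3].round(4),"grasp",g.round(4))
A={k:np.ascontiguousarray(v.astype(np.uint8)) for k,v in A.items()}
cw=cam("wrist");print("proj grasp wrist",proj(cw,[g,g+[0,0,.005],g-[.005*np.cos(.2736),.005*np.sin(.2736),0]]).round(1).tolist(),blobs(A["wrist"],172,4,(180,200,330,335),150,50))
for n,b in(("scene",(245,155,275,180)),("side",(230,135,265,170))): print(n,blobs(A[n],172,4,b,150,50))
p=np.array([.5944,.0765,.2736,.5634,.8973]); H=model(p)["hinge"];X=np.array([np.cos(p[2]),np.sin(p[2]),0]);Y=np.array([-X[1],X[0],0]);Z=np.array([0,0,1.])
out=np.zeros((600,800,3),np.uint8)
for j,(n,(x0,y0)) in enumerate((("scene",(245,150)),("side",(225,120)))):
    k=8;c=cam(n);im=cv2.resize(A[n][y0:y0+75,x0:x0+50][:,:,::-1],None,fx=k,fy=k,interpolation=cv2.INTER_CUBIC)
    for a,col in((.52,(255,255,0)),(.563,(255,255,255)),(.606,(255,0,255))):
        e=-np.cos(a)*X+np.sin(a)*Z;q=np.sin(a)*X+np.cos(a)*Z
        F=[H+.19*e+s*Y+.008*q for s in(-.11,.11)]+[H+.235*e]
        u=proj(c,F); f=lambda v:tuple(int(t) for t in ((v-[x0,y0]+.5)*k))
        cv2.line(im,f(u[0]),f(u[1]),col,1);cv2.circle(im,f(u[2]),3,col,-1);print(n,a,u.round(1).tolist())
    out[:,400*j:400*j+400]=im[:600]
import sys;cv2.imwrite(sys.argv[1],out)
```

```bash
python3 meas.py pics/m1.png
```

```text
clock 5.95 tcp [0.5008 0.0513 0.1581] [0. 0. 0.] grasp [0.5008 0.0512 0.1768]
proj grasp wrist [[256.9, 266.2], [256.9, 272.2], [256.9, 257.1]] [(array([255.74551435, 260.78438995]), array([  65,   66, 3344], dtype=int32))]
scene [(array([259.18, 164.64]), array([ 9,  7, 50], dtype=int32))]
side [(array([244.31818182, 151.12121212]), array([ 8, 11, 66], dtype=int32))]
scene 0.52 [[223.6, 169.8], [288.0, 184.8], [259.8, 166.1]]
scene 0.563 [[223.1, 168.8], [287.8, 183.9], [259.3, 164.8]]
scene 0.606 [[222.5, 168.0], [287.5, 183.1], [258.9, 163.5]]
side 0.52 [[282.0, 171.0], [233.9, 141.7], [244.4, 155.0]]
side 0.563 [[283.4, 168.3], [235.1, 139.3], [245.9, 151.8]]
side 0.606 [[284.8, 165.6], [236.3, 136.9], [247.5, 148.5]]
```

View pics/m1.png

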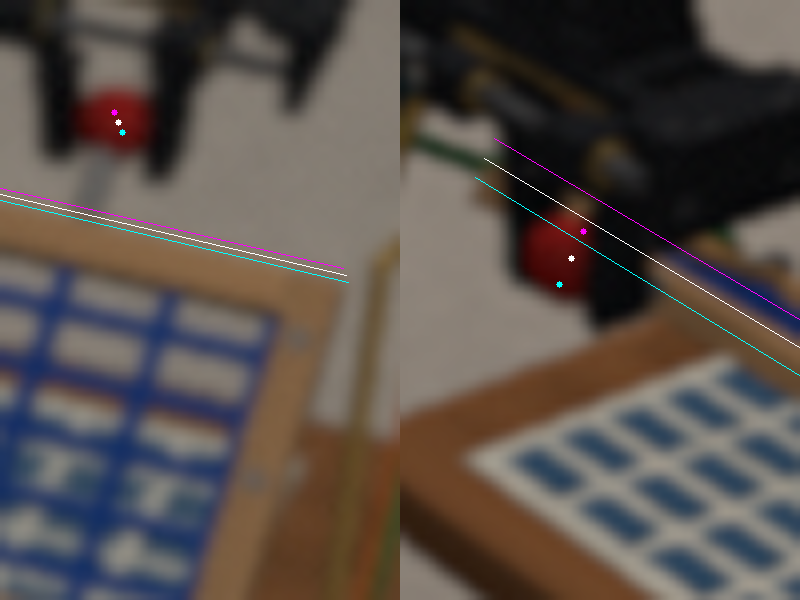

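The overlay puts the knob on the prediction for 0.563 in both views. The grasp height gives about 0.56, and the pointer is about 0.563. The frame is in line and still, so I'm handing in.

```bash
python3 -c "
from plant import r
s=r.get_state();print(s['clock'],s['tool_pos'],s['opening'],s['finger_force'],abs(s['qd']).max());print(r.finish_job())"
```

```text
5.95 [0.50076918 0.05131762 0.15811923] 0.34065785340902394 30.015173815190792 0.0014444913429907135
the job is handed in; nothing more can be done
None
```

The pebble is on the green coaster, so I raised the frame to about 0.56 rad, in line with the green pointer (measured at about 0.563), and handed the job in at 5.95 s with the gripper still holding it; no verdict came back.

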